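Set the cheese portioning bar to the green mark

TASK

On the round wooden portioning board, push the black pointer bar round its steel pin until its pointed end aims squarely at the green mark, ready for the next wheel. Keep the bar lying flat on the board and on its pin, and do not disturb the small white fresh cheese standing on the counter.

Things in the scene. Friction and masses are not known exactly. Their poses are not given: they have to be found in the camera images.
- bar: Loose flat black plastic pointer bar with a white centre line. Origin: centre of its round pivot hole, at its underside; x runs along the bar to the pointed end 130 mm away, z up. 16 mm thick, 36 mm wide (straight sides 28 to 112 mm from the origin), hub 56 by 52 mm round the hole. About 350 g; slides with dry friction, stays where left, swings freely either way with nothing in its sweep.
- pin_top (a point): Centre of the top of the fixed upright steel pivot pin at the centre of the round wooden board. Pin 16 mm thick, rising 45 mm above the board (65 mm above the counter) through the bar's 19 mm hole. The board is fixed to the counter, 380 mm across, its top 20 mm above the counter.
- green_mark (a point): Centre of the top of the green mark: a fixed plastic disc 34 mm across, 3 mm high, on the board 155 mm from the pin, just outside the bar's sweep. Red and blue discs of the same size lie at the same distance, 70 or 140 degrees round from it; they are not wanted.
- fresh_center (a point): Centre (half-way up) of the loose small white fresh cheese, a disc 84 mm across and 45 mm high, standing on the counter to the robot's left of the board; leave it alone.
Mind the look-alikes: they are no part of the job. Several things have the shape of the bar; the one meant has the colours described above.

How it is judged:
At the end, for the whole second after the job is handed in: The bar lies flat on the board (within about 5 degrees and 6 mm of lying on it), still on its pin, at rest, its pointed end aiming at the green mark: the mark's centre within 27 mm sideways of the bar's centre line, i.e. within 10 degrees (y of green_mark in the frame of bar between -0.027 and 0.027 m and x of green_mark in the frame of bar above 0.1 m and horizontal distance between bar and pin_top below 0.006 m and angle between bar's own z axis and vertical below 0.08 rad and height (world z) of bar below 0.026 m and linear speed of bar below 0.01 m/s and angular speed of bar below 0.05 rad/s); the robot touches nothing.
It fails at once if the bar is lifted more than 15 mm off the board (height (world z) of bar above 0.035 m).
It fails at once if the fresh cheese is moved by more than 15 mm (distance of fresh_center from where it was at the start of the episode above 0.015 m).
It also fails if it takes over 42 s, if anything falls off the work surface, if the arm or the gripper's body presses on something with over 40 N, if the wrist force passes 120 N, or if a joint passes its speed limit or range.

ROBOT

A 7-joint arm with a two-finger parallel gripper is mounted at the origin on the work surface. World frame = base frame: x ahead of the robot, y to its left, z up, the work surface at z = 0. Lengths are in m, angles in rad, forces in N, time in s.
With the tool pointing down it reaches from about 0.4 to 0.85 m from the base axis. Payload 4.5 kg.
Tool frame: the origin (TCP) lies midway between the tips of the shut fingers; the grasp point (between the pads) lies 19 mm behind it; z points along the fingers, y is the line along which they close (so a half turn about z gives the same grasp; the last joint's range is limited). The gripper opens to 88 mm and grips with 3 to 60 N. Pads are 18 mm wide; open, the fingers measure 123 mm over their backs; the gripper's body (75 mm by 187 mm) begins 45 mm behind the grasp point.
Start: joints at [-1.151, 0.689, -0.195, 1.565, 0.157, 0.902, -0.215], TCP at [0.235, 0.579, 0.208] pointing down, gripper open.
Joint ranges: [-3.01, 3.01], [-0.46, 2.08], [-1.47, 1.51], [0.13, 2.56], [-1, 4.14], [0.04, 2.09], [-2.66, 2.66]. Speed limits (rad/s): [2.57, 2.57, 3.14, 3.14, 3.14, 3.14, 3.14].

INTERFACE

Orientations are given as a 3x3 rotation matrix whose columns are the frame's x, y, z axes.
In Python, from rig import manip gives the robot as it stands.
- The arm moves only by the tool step_arm, never from a script. Its argument "rows" is a list of rows, each an object of numbers: "tx", "ty", "tz": the shift along the tool's x, y, z each as a share of 0.4 m, from -1 to 1; "ax", "ay", "az": the turn, a rotation vector about the tool's x, y, z each as a share of pi/2 rad, from -1 to 1. In form: [{"tx": .., "ty": .., "tz": .., "ax": .., "ay": .., "az": ..}, ...]. A call has 1 to 5 rows; each row is the pose to reach, as a shift and turn from the pose commanded when the call began, along the tool's axes at that moment; what a row does not reach only later rows make up. A row lasts 1/12 s, in which the tool goes at most 41.7 mm and 7.16 degrees, less where a joint would pass 70% of its speed; a pose out of reach is approached as far as the arm can. A call with a number of a shift or a turn outside -1 to 1 is refused whole. A call with a gripper value outside its range is refused whole. "claw" is the opening, from -1 (shut) to 1 (fully open), set as the call begins (left out, the last holds). The fingers move at their own pace and stop on an object; "newtons" is the grip in N (left out, the last holds). Time passes only in rows, so rows that repeat a pose let the fingers close. It gives the time, the measured TCP pose, the force, the opening and the grip force at its end, in the units of the state.
- manip.get_state(): the state, without advancing time (a new reading comes with each control period).
- manip.capture(name): name is "scene" or "top" or "wrist"; returns the picture (384x512x3 uint8, blue, green, red); there is no depth.
- manip.camera_params(name): a dict with "intrinsics" (3x3 intrinsics, pixels), "dist" ([k1, k2, p1, p2, k3] as OpenCV has them; the pictures are not rectified), "position" and "orientation" of the camera in the world. Camera axes: x right, y up, looking along -z (the intrinsics and any distortion apply to the point x, -y, -z); pixel columns grow to the right and rows downward; lengths in m; the calibration is good to about 2 mm. A picture is of the moment at which its call begins: read the wrist's pose just before it. camera_params takes no time and is no camera call; for the wrist camera it gives the pose at the moment of the call.
- manip.job_done(): hands the job in; it is judged then, once.
Trained networks look in the newest picture that a camera, given by its name, has taken for a name from the list of things; names that differ only in an ending like _2 or _b are one class to them, and where a whole thing is asked for, a point or a joint stands for the part that bears it (a point fixed in the world has none). Each returns a list of dicts, best first, with "confidence" (0 to 1); they miss things now and then, are a little off and sometimes report something else, mostly with a low value. They report only what shows in the picture. A call takes as long as a camera call. They do not tell look-alikes from the thing itself.
- manip.outline_of(camera, label): "mask" (384x512 bool, what is visible of it) and "rect" ([left, top, right, bottom] in pixels, round what is visible of it).
- manip.place_of(camera, label): "at" ([column, row] in pixels: a listed point, or the origin of a listed thing).
The state is a dict: "time_s": time; "joint_positions": joint angles; "joint_vel": joint speeds; "effort": joint torques, N m; "position": TCP position; "tool_rot": TCP orientation; "ft_force": force on the tool from outside, world axes, zero at the start; "ft_torque": the same for the moment, N m; "width": finger opening in m; "gripper_force": force on a finger pad.
Only numpy, scipy, OpenCV 4.12 (cv2) and the standard library are available. Lean on these libraries where they do the work, as an engineer would, in place of code of your own. Each camera call takes 0.05 s, during which the arm holds its last target. There are 200 camera calls.

## Working session

There is one attempt and no reset: what is moved stays moved. The work goes in short steps, Python scripts to look and compute and a tool call to move; the robot and the scene stay as the last step left them, time stands still between calls to the robot, and variables do not carry over. Pictures are saved under pics/ and viewed, at most 13 in all, crops included, and the job is handed in when it is done.

Besides the shell and the picture viewer there is one more tool, called as name(argument=value, ...), one argument or row to a line, values as JSON. step_arm: Moves the arm, as the interface text tells. Its arguments: {"type":"object","properties":{"rows":{"type":"array","items":{"type":"object","properties":{"tx":{"type":"number"},"ty":{"type":"number"},"tz":{"type":"number"},"ax":{"type":"number"},"ay":{"type":"number"},"az":{"type":"number"}}}},"claw":{"type":"number"},"newtons":{"type":"number"}},"required":["rows"]}

```bash
mkdir -p pics
cat > h.py <<'E'
import numpy as np, cv2
from rig import manip
def ray(cam,px):
    p=manip.camera_params(cam);K=np.array(p["intrinsics"]);d=np.array(p["dist"])
    u=cv2.undistortPoints(np.array([[px]],float),K,d)[0,0]
    R=np.array(p["orientation"]);return np.array(p["position"]),R@np.array([u[0],-u[1],-1])
def at_z(cam,px,z):
    o,r=ray(cam,px);return o+r*(z-o[2])/r[2]
E
python3 - <<'E'
from h import *
for c in ["top","scene"]:
    im=manip.capture(c);cv2.imwrite(f"pics/{c}0.png",im)
    for l,z in [("bar",.02),("pin_top",.065),("green_mark",.023),("fresh_center",.0225)]:
        for r in manip.place_of(c,l)[:3]: print(c,l,r["confidence"],np.round(r["at"],1),at_z(c,r["at"],z).round(3))
s=manip.get_state();print(s["time_s"],s["position"],np.round(s["tool_rot"],3))
E
```

```text
top bar 0.71 [262.4 165.9] [0.578 0.044 0.02 ]
top bar 0.61 [402.6 155.6] [ 0.598 -0.273  0.02 ]
top bar 0.47 [315.5 212.4] [ 0.472 -0.072  0.02 ]
top pin_top 0.61 [265.6 162.2] [0.579 0.038 0.065]
top green_mark 0.6 [311.2 214.7] [ 0.467 -0.062  0.023]
top fresh_center 0.55 [ 94.8 156.8] [0.604 0.423 0.022]
scene bar 0.97 [259.1 219.8] [0.58  0.049 0.02 ]
scene bar 0.71 [128.5 295.3] [ 0.62  -0.268  0.02 ]
scene bar 0.61 [255.7 147.1] [0.313 0.217 0.02 ]
scene pin_top 0.64 [255.4 202.2] [0.57  0.046 0.065]
scene green_mark 0.54 [195.4 211.1] [ 0.475 -0.057  0.023]
scene fresh_center 0.74 [386.2 170. ] [0.603 0.427 0.022]
0.5 [0.23517075 0.57904206 0.20830879] [[-0.926  0.376 -0.   ]
 [ 0.376  0.926 -0.   ]
 [ 0.    -0.    -1.   ]]
```

View pics/top0.png

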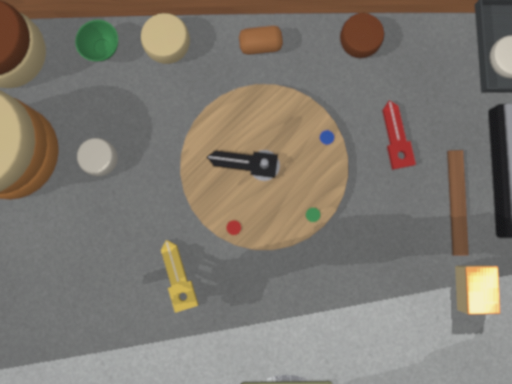

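View pics/scene0.png

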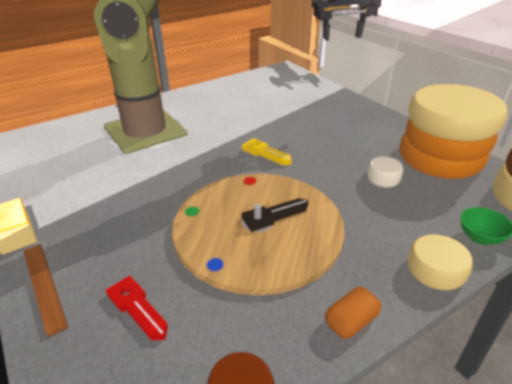

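The bar (top view: hub at (264,164), tip at (208,157)) points to the robot's left. The green disc is at (313,214), red at (233,227) and blue at (327,137). The shorter way is counter-clockwise past red, pushing from the far side. The discs will give me the exact angles.

```bash
cat >> h.py <<'E'
PIN=None
def discs(im,cam="top"):
    hsv=cv2.cvtColor(im,cv2.COLOR_BGR2HSV);out={}
    for n,px,h in [("g",(313,214),70),("r",(233,227),0),("b",(327,137),112)]:
        m=np.zeros(im.shape[:2],bool);m[px[1]-11:px[1]+12,px[0]-11:px[0]+12]=1
        dh=np.abs(hsv[...,0].astype(int)-h);dh=np.minimum(dh,180-dh)
        ys,xs=np.nonzero(m&(dh<(5 if n=="r" else 22))&(hsv[...,1]>(170 if n=="r" else 110)));out[n]=at_z(cam,(xs.mean(),ys.mean()),.023)[:2];print(n,len(xs),out[n].round(4))
    return out
def barang(im,pin):
    m=(im.max(2)<75)
    yy,xx=np.nonzero(m);P=np.array([at_z("top",(x,y),.036)[:2] for x,y in zip(xx,yy)])
    d=P-pin;r=np.hypot(*d.T);k=(r>.05)&(r<.14);v=d[k].mean(0)
    return np.degrees(np.arctan2(v[1],v[0])),k.sum()
E
python3 - <<'E'
from h import *
from scipy.optimize import least_squares
im=cv2.imread("pics/top0.png");D=discs(im)
P=np.array(list(D.values()))
c=least_squares(lambda c:np.hypot(*(P-c).T)-.155,[.577,.043]);print(c.x,c.fun)
for n in D: print(n,np.degrees(np.arctan2(*(D[n]-c.x)[::-1])))
print(barang(im,c.x))
t=at_z("top",(208,157),.036)[:2]-c.x;print(np.degrees(np.arctan2(t[1],t[0])),np.hypot(*t))
E
```

```text
g 112 [ 0.4679 -0.0653]
r 101 [0.442  0.1104]
b 131 [ 0.6419 -0.1011]
[0.58057156 0.04119431] [ 4.16756465e-05 -6.07451073e-05 -6.07452671e-05]
g -136.60645670174776
r 153.45531525541367
b -66.66864178296461Traceback (most recent call last):
  File "<stdin>", line 7, in <module>
  File "h.py", line 19, in barang
    yy,xx=np.nonzero(m);P=np.array([at_z("top",(x,y),.036)[:2] for x,y in zip(xx,yy)])
                                    ~~~~^^^^^^^^^^^^^^^^^^
  File "h.py", line 8, in at_z
    o,r=ray(cam,px);return o+r*(z-o[2])/r[2]
        ~~~^^^^^^^^
  File "h.py", line 4, in ray
    p=manip.camera_params(cam);K=np.array(p["intrinsics"]);d=np.array(p["dist"])
ValueError: time passes only in moves, steps and waits
```

```bash
python3 - <<'E'
s=open("h.py").read()
s=s.replace('P=np.array([at_z("top",(x,y),.036)[:2] for x,y in zip(xx,yy)])','''k=(abs(xx-264)<90)&(abs(yy-164)<90);P=at_zs("top",np.c_[xx,yy][k],.036)''')
s+='''
def at_zs(cam,px,z):
    p=manip.camera_params(cam);u=cv2.undistortPoints(px[:,None].astype(float),np.array(p["intrinsics"]),np.array(p["dist"]))[:,0]
    r=np.c_[u[:,0],-u[:,1],-np.ones(len(u))]@np.array(p["orientation"]).T;o=np.array(p["position"])
    return (o+r*((z-o[2])/r[:,2])[:,None])[:,:2]
PIN=np.array([.5806,.0412])
X=np.array([-.926,.376]);Y=np.array([.376,.926])
def tcp(th,extra=0,r=.085):
    u=np.array([np.cos(th),np.sin(th)]);n=np.array([-u[1],u[0]])
    return PIN+r*u-(.018+extra+.009*abs(n@X)+.0175*abs(n@Y))*n
def units(d): return np.round(np.array([d@X,d@Y])/.4,3)
'''
open("h.py","w").write(s)
E
python3 - <<'E'
from h import *
im=cv2.imread("pics/top0.png");a,n=barang(im,PIN);print(a,n)
s=manip.get_state();p=s["position"];t0=np.radians(a)
q=tcp(t0,.03);print(q,units(q-p[:2]),"z to .10",(p[2]-.10)/.4,"z to .027",(p[2]-.027)/.4)
for th in range(80,226,8): print(th,tcp(np.radians(th)).round(3),units(tcp(np.radians(th))-q))
E
```

```text
82.74775369047777 333
[0.652017   0.11779725] [-1.399 -0.676] z to .10 0.2707719667738026 z to .027 0.4532719667738026
80 [0.625 0.12 ] [ 0.063 -0.021]
88 [0.616 0.125] [ 0.09  -0.017]
96 [0.606 0.129] [ 0.118 -0.017]
104 [0.595 0.132] [ 0.147 -0.02 ]
112 [0.583 0.134] [ 0.175 -0.028]
120 [0.57  0.133] [ 0.204 -0.04 ]
128 [0.558 0.131] [ 0.231 -0.057]
136 [0.546 0.127] [ 0.255 -0.078]
144 [0.534 0.121] [ 0.277 -0.103]
152 [0.523 0.113] [ 0.295 -0.132]
160 [0.513 0.104] [ 0.309 -0.163]
168 [0.505 0.095] [ 0.319 -0.191]
176 [0.498 0.084] [ 0.324 -0.222]
184 [0.493 0.073] [ 0.325 -0.253]
192 [0.49 0.06] [ 0.322 -0.286]
200 [0.488 0.047] [ 0.313 -0.318]
208 [0.489 0.033] [ 0.299 -0.349]
216 [0.491 0.019] [ 0.28  -0.379]
224 [0.496 0.006] [ 0.255 -0.405]
```

step_arm(
  rows=[
    {"tx": -0.46,"ty": -0.22},
    {"tx": -0.46,"ty": -0.22},
    {"tx": -0.46,"ty": -0.22},
    {"tx": -0.46,"ty": -0.22},
    {"tx": -0.46,"ty": -0.22},
  ],
  claw=-1,
)

```text
invalid input at $.rows[0]: expected keys tx, ty, tz, ax, ay, az
```

step_arm(
  rows=[
    {"tx": -0.46,"ty": -0.22},
    {"tx": -0.46,"ty": -0.22},
    {"tx": -0.46,"ty": -0.22},
    {"tx": -0.46,"ty": -0.22},
    {"tx": -0.46,"ty": -0.22},
  ],
)

```text
invalid input at $.rows[0]: expected keys tx, ty, tz, ax, ay, az
```

step_arm(
  rows=[
    {"tx": -0.48,"ty": -0.236},
    {"tx": -0.48,"ty": -0.236},
    {"tx": -0.48,"ty": -0.236},
    {"tx": -0.48,"ty": -0.236},
    {"tx": -0.48,"ty": -0.236},
  ],
)

```text
invalid input at $.rows[0]: expected keys tx, ty, tz, ax, ay, az
```

step_arm(
  rows=[
    {"tx": -0.46,"ty": -0.22,"tz": 0,"ax": 0,"ay": 0,"az": 0},
    {"tx": -0.46,"ty": -0.22,"tz": 0,"ax": 0,"ay": 0,"az": 0},
    {"tx": -0.46,"ty": -0.22,"tz": 0,"ax": 0,"ay": 0,"az": 0},
    {"tx": -0.46,"ty": -0.22,"tz": 0,"ax": 0,"ay": 0,"az": 0},
    {"tx": -0.46,"ty": -0.22,"tz": 0,"ax": 0,"ay": 0,"az": 0},
  ],
  claw=-1,
)

```text
time_s: 0.92
position: [0.3744, 0.426, 0.2085]
tool_rot: [[-0.926, 0.377, 0.001], [0.377, 0.926, -0.001], [-0.001, -0.0, -1.0]]
ft_force: [0.6, 0.1, 0.1]
width: 0.0565
gripper_force: 0.0
```

step_arm(
  rows=[
    {"tx": -0.46,"ty": -0.22,"tz": 0,"ax": 0,"ay": 0,"az": 0},
    {"tx": -0.46,"ty": -0.22,"tz": 0,"ax": 0,"ay": 0,"az": 0},
    {"tx": -0.46,"ty": -0.22,"tz": 0,"ax": 0,"ay": 0,"az": 0},
    {"tx": -0.46,"ty": -0.22,"tz": 0,"ax": 0,"ay": 0,"az": 0},
    {"tx": -0.46,"ty": -0.22,"tz": 0,"ax": 0,"ay": 0,"az": 0},
  ],
)

```text
time_s: 1.33
position: [0.5117, 0.2749, 0.2085]
tool_rot: [[-0.926, 0.378, 0.001], [0.378, 0.926, -0.001], [-0.001, -0.0, -1.0]]
ft_force: [1.2, 1.2, -0.3]
width: 0.0237
gripper_force: 0.0
```

step_arm(
  rows=[
    {"tx": -0.46,"ty": -0.22,"tz": 0,"ax": 0,"ay": 0,"az": 0},
    {"tx": -0.46,"ty": -0.22,"tz": 0,"ax": 0,"ay": 0,"az": 0},
    {"tx": -0.46,"ty": -0.22,"tz": 0,"ax": 0,"ay": 0,"az": 0},
    {"tx": -0.46,"ty": -0.22,"tz": 0,"ax": 0,"ay": 0,"az": 0},
    {"tx": -0.46,"ty": -0.22,"tz": 0,"ax": 0,"ay": 0,"az": 0},
  ],
)

```text
time_s: 1.75
position: [0.6489, 0.1238, 0.2084]
tool_rot: [[-0.926, 0.378, 0.001], [0.378, 0.926, -0.001], [-0.001, -0.0, -1.0]]
ft_force: [0.7, 1.1, 0.2]
width: 0.0006
gripper_force: 0.0
```

step_arm(
  rows=[
    {"tx": -0.013,"ty": -0.011,"tz": 0.1,"ax": 0,"ay": 0,"az": 0},
    {"tx": -0.013,"ty": -0.011,"tz": 0.2,"ax": 0,"ay": 0,"az": 0},
    {"tx": -0.013,"ty": -0.011,"tz": 0.3,"ax": 0,"ay": 0,"az": 0},
    {"tx": -0.013,"ty": -0.011,"tz": 0.38,"ax": 0,"ay": 0,"az": 0},
    {"tx": -0.013,"ty": -0.011,"tz": 0.4,"ax": 0,"ay": 0,"az": 0},
  ],
)

```text
time_s: 2.17
position: [0.6463, 0.1195, 0.0428]
tool_rot: [[-0.927, 0.376, -0.009], [0.376, 0.927, -0.002], [0.008, -0.006, -1.0]]
ft_force: [-1.4, -0.3, 0.1]
width: 0.0005
gripper_force: 0.0
```

Run:
```python
from h import *
cv2.imwrite("pics/scene1.png",manip.capture("scene"));s=manip.get_state();print(s["position"],s["ft_force"])
```

```text
[0.64710397 0.11993507 0.04387306] [ 0.15216893 -0.83819311 -0.3261827 ]
```

View pics/scene1.png

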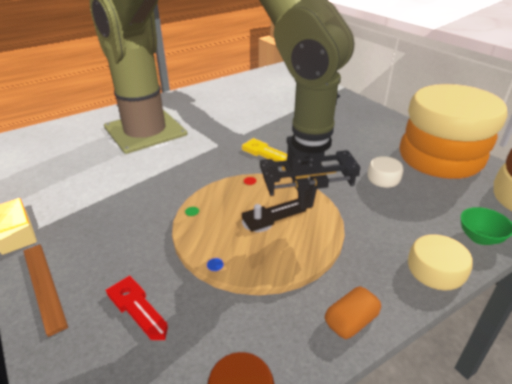

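Run:
```python
from h import *
p=manip.camera_params("scene");R=np.array(p["orientation"])
for q in [manip.get_state()["position"],[.6471,.12,.02],[.597,.170,.036]]:
    c=R.T@(np.array(q)-p["position"]);print(cv2.projectPoints(np.array([[c[0],-c[1],-c[2]]]),np.zeros(3),np.zeros(3),np.array(p["intrinsics"]),np.array(p["dist"]))[0].ravel())
im=cv2.imread("pics/scene1.png")[130:250,220:380];cv2.imwrite("pics/crop1.png",cv2.resize(im,None,fx=5,fy=5,interpolation=cv2.INTER_CUBIC))
```

```text
[303.77341109 216.41425618]
[303.12491684 224.67695497]
[306.81994813 199.38745169]
```

View pics/crop1.png

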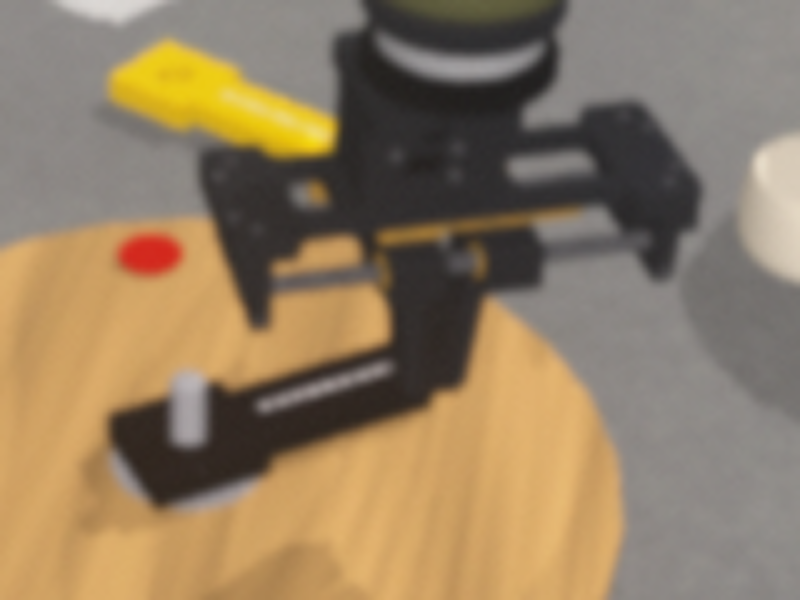

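Run:
```python
from h import *
a=manip.capture("top");b=manip.capture("wrist");s=manip.get_state();print(s["position"])
for cam in ["top","wrist"]:
  p=manip.camera_params(cam);R=np.array(p["orientation"])
  for q in [s["position"],list(PIN)+[.065]]:
    c=R.T@(np.array(q)-p["position"]);print(cam,cv2.projectPoints(np.array([[c[0],-c[1],-c[2]]]),np.zeros(3),np.zeros(3),np.array(p["intrinsics"]),np.array(p["dist"]))[0].ravel())
b=cv2.resize(b,(480,360));a=cv2.resize(a[90:240,185:318],(319,360),interpolation=cv2.INTER_CUBIC)
cv2.imwrite("pics/tw1.png",np.hstack([b,a]))
```

```text
[0.65095499 0.12110224 0.04894384]
top [227.23978841 131.70617974]
top [264.09434244 161.59377528]
wrist [249.11765983 218.42026621]
wrist [ 70.38232133 172.28774391]
```

View pics/tw1.png

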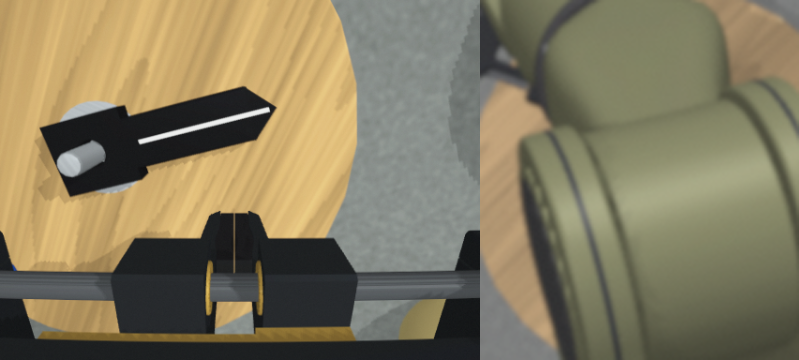

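Bar on its pin at wrist view (70,160), with the finger at (232,212) clear on its far side. I'll lower it gently, then push round.

step_arm(
  rows=[
    {"tx": 0,"ty": 0,"tz": 0.015,"ax": 0,"ay": 0,"az": 0},
    {"tx": 0,"ty": 0,"tz": 0.03,"ax": 0,"ay": 0,"az": 0},
    {"tx": 0,"ty": 0,"tz": 0.045,"ax": 0,"ay": 0,"az": 0},
    {"tx": 0,"ty": 0,"tz": 0.05,"ax": 0,"ay": 0,"az": 0},
    {"tx": 0,"ty": 0,"tz": 0.05,"ax": 0,"ay": 0,"az": 0},
  ],
)

```text
time_s: 2.73
position: [0.6502, 0.1207, 0.0281]
tool_rot: [[-0.927, 0.376, -0.0], [0.376, 0.927, -0.0], [0.0, -0.0, -1.0]]
ft_force: [0.1, -0.4, -0.9]
width: 0.0004
gripper_force: 0.0
```

step_arm(
  rows=[
    {"tx": 0.025,"ty": -0.014,"tz": 0,"ax": 0,"ay": 0,"az": 0},
    {"tx": 0.05,"ty": -0.022,"tz": 0,"ax": 0,"ay": 0,"az": 0},
    {"tx": 0.075,"ty": -0.022,"tz": 0,"ax": 0,"ay": 0,"az": 0},
    {"tx": 0.1,"ty": -0.022,"tz": 0,"ax": 0,"ay": 0,"az": 0},
    {"tx": 0.118,"ty": -0.02,"tz": 0,"ax": 0,"ay": 0,"az": 0},
  ],
)

```text
time_s: 3.15
position: [0.603, 0.1314, 0.0287]
tool_rot: [[-0.927, 0.376, -0.0], [0.376, 0.927, 0.0], [0.0, 0.0, -1.0]]
ft_force: [-0.0, 0.0, -0.5]
width: 0.0006
gripper_force: 0.0
```

step_arm(
  rows=[
    {"tx": 0.028,"ty": -0.003,"tz": 0,"ax": 0,"ay": 0,"az": 0},
    {"tx": 0.056,"ty": -0.012,"tz": 0,"ax": 0,"ay": 0,"az": 0},
    {"tx": 0.084,"ty": -0.025,"tz": 0,"ax": 0,"ay": 0,"az": 0},
    {"tx": 0.111,"ty": -0.042,"tz": 0,"ax": 0,"ay": 0,"az": 0},
    {"tx": 0.135,"ty": -0.063,"tz": 0,"ax": 0,"ay": 0,"az": 0},
  ],
)

```text
time_s: 3.57
position: [0.544, 0.129, 0.0287]
tool_rot: [[-0.927, 0.375, 0.001], [0.375, 0.927, 0.001], [-0.001, 0.001, -1.0]]
ft_force: [-0.2, -0.1, 0.3]
width: 0.0003
gripper_force: 0.0
```

Run:
```python
from h import *
b=manip.capture("wrist");a=manip.capture("scene");s=manip.get_state();print(s["position"],s["ft_force"])
b=cv2.resize(b,(400,300));a=cv2.resize(a[130:280,180:380],(400,300),interpolation=cv2.INTER_CUBIC)
cv2.imwrite("pics/tw2.png",np.hstack([b,a]))
```

```text
[0.54226601 0.12744235 0.02847543] [-0.25009114  0.10504877 -0.99826456]
```

View pics/tw2.png

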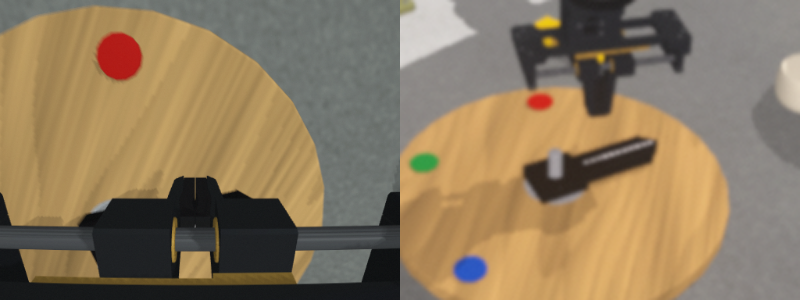

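The finger passed over the bar without moving it: in the right half it hangs at (598,115), near-robot side, bar still pointing left. The tips must be higher than reported, so I'll check the height against the picture.

Run:
```python
from h import *
p=manip.camera_params("scene");R=np.array(p["orientation"]);s=manip.get_state()["position"]
def pr(q):
    c=R.T@(np.array(q)-p["position"]);return cv2.projectPoints(np.array([[c[0],-c[1],-c[2]]]),np.zeros(3),np.zeros(3),np.array(p["intrinsics"]),np.array(p["dist"]))[0].ravel()
for z in [.0285,.04,.05,.06,.07]: print(z,pr([s[0],s[1],z]))
for q in [[.442,.1104,.023],[.4679,-.0653,.023],[*PIN,.065]]: print("ref",pr(q))
print(s,manip.get_state()["width"])
```

```text
0.0285 [277.78162661 196.28080589]
0.04 [277.89972445 192.41301937]
0.05 [278.00393576 189.00453776]
0.06 [278.10959056 185.55314416]
0.07 [278.2167201  182.05798048]
ref [248.82275741 180.21350495]
ref [190.82946699 210.58722775]
ref [256.32974609 205.61857192]
[0.54226601 0.12744235 0.02847543] 0.0003408094003490203
```

Run:
```python
from h import *
w=manip.capture("wrist");hsv=cv2.cvtColor(w,cv2.COLOR_BGR2HSV)
m=((hsv[...,0]<6)|(hsv[...,0]>174))&(hsv[...,1]>170)&(hsv[...,2]>90)
n,l,st,ce=cv2.connectedComponentsWithStats(m.astype(np.uint8));i=1+st[1:,4].argmax();print(st[i],ce[i])
ct=cv2.findContours((l==i).astype(np.uint8),0,1)[0][0][:,0].astype(float)
s=manip.get_state()["position"];p=manip.camera_params("wrist");print("cam",p["position"],"tcp",s)
for dz in [-.03,-.02,-.01,0,.01]:
    q=at_zs("wrist",ct,.023+dz);h=cv2.convexHull(q.astype(np.float32));print(dz,"diam",2*np.sqrt(cv2.contourArea(h)/np.pi),at_z("wrist",ce[i],.023+dz)[:2])
```

```text
[ 130   46   58   60 2692] [158.3384101   75.69947994]
cam [0.47089935 0.15805364 0.20524949] tcp [0.54408173 0.12804618 0.02858868]
-0.03 diam 0.03815875253604722 [0.43958174 0.1046912 ]
-0.02 diam 0.03636092930227256 [0.44105725 0.10720534]
-0.01 diam 0.03456310323075607 [0.44253276 0.10971948]
0 diam 0.03276527895609225 [0.44400827 0.11223361]
0.01 diam 0.03096745104362565 [0.44548377 0.11474775]
```

The wrist camera pose fits the red disc, so the tool pose is right. The visible fingertips end about 20-25 mm short of the nominal TCP. I'll feel for the board here, in clear space.

step_arm(
  rows=[
    {"tx": 0,"ty": 0,"tz": 0.01,"ax": 0,"ay": 0,"az": 0},
    {"tx": 0,"ty": 0,"tz": 0.015,"ax": 0,"ay": 0,"az": 0},
    {"tx": 0,"ty": 0,"tz": 0.02,"ax": 0,"ay": 0,"az": 0},
    {"tx": 0,"ty": 0,"tz": 0.025,"ax": 0,"ay": 0,"az": 0},
    {"tx": 0,"ty": 0,"tz": 0.025,"ax": 0,"ay": 0,"az": 0},
  ],
)

```text
time_s: 4.13
position: [0.5442, 0.1281, 0.0177]
tool_rot: [[-0.926, 0.376, -0.0], [0.376, 0.926, 0.0], [0.0, -0.0, -1.0]]
ft_force: [0.4, -0.8, -0.4]
width: 0.0005
gripper_force: 0.0
```

step_arm(
  rows=[
    {"tx": 0,"ty": 0,"tz": 0.005,"ax": 0,"ay": 0,"az": 0},
    {"tx": 0,"ty": 0,"tz": 0.01,"ax": 0,"ay": 0,"az": 0},
    {"tx": 0,"ty": 0,"tz": 0.015,"ax": 0,"ay": 0,"az": 0},
    {"tx": 0,"ty": 0,"tz": 0.02,"ax": 0,"ay": 0,"az": 0},
    {"tx": 0,"ty": 0,"tz": 0.02,"ax": 0,"ay": 0,"az": 0},
  ],
)

```text
time_s: 4.55
position: [0.5439, 0.128, 0.0099]
tool_rot: [[-0.927, 0.376, -0.001], [0.376, 0.927, -0.0], [0.0, -0.0, -1.0]]
ft_force: [0.6, -0.3, -0.8]
width: 0.0002
gripper_force: 0.0
```

Run:
```python
from h import *
a=manip.capture("scene");s=manip.get_state();print(s["position"],s["ft_force"])
print(np.round(s["joint_positions"],2))
a=cv2.resize(a[150:230,220:330],(770,560),interpolation=cv2.INTER_CUBIC)
cv2.imwrite("pics/s3.png",a)
```

```text
[0.54401884 0.12802798 0.01007455] [-0.29092046 -0.18866248  1.02002311]
[-0.24  0.91 -0.13  1.9   0.31  0.36  0.58]
```

View pics/s3.png

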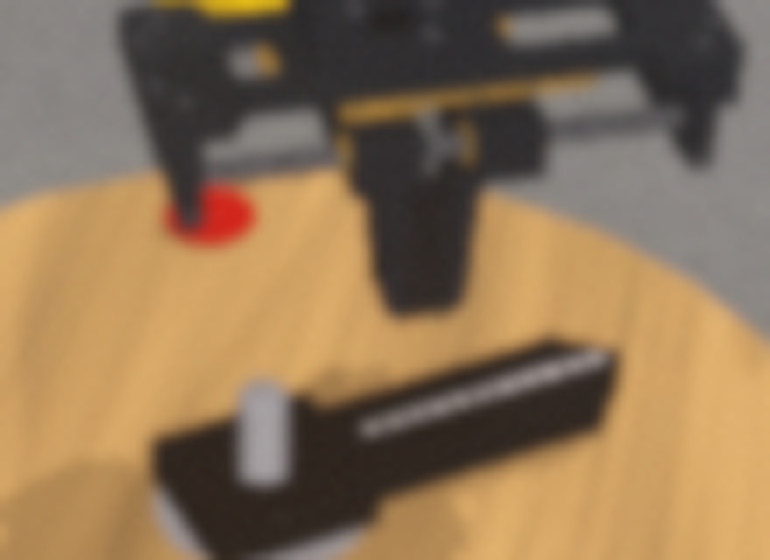

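Run:
```python
from h import *
p=manip.camera_params("scene");R=np.array(p["orientation"]);s=manip.get_state()["position"]
def pr(q):
    c=R.T@(np.array(q)-p["position"]);return (cv2.projectPoints(np.array([[c[0],-c[1],-c[2]]]),np.zeros(3),np.zeros(3),np.array(p["intrinsics"]),np.array(p["dist"]))[0].ravel()-[220,150])*7
for z in [.02,.033]: print(z,pr([s[0],s[1],z]))
for k in [-.088,.088]:
  for z in [.04,.06,.07,.08,.1]: print(k,z,pr([*(s[:2]+k*Y),z]).round())
```

```text
0.02 [408.31286272 345.77269161]
0.033 [409.27417907 315.44418679]
-0.088 0.04 [152. 333.]
-0.088 0.06 [150. 284.]
-0.088 0.07 [149. 260.]
-0.088 0.08 [148. 235.]
-0.088 0.1 [146. 184.]
0.088 0.04 [662. 266.]
0.088 0.06 [667. 218.]
0.088 0.07 [669. 194.]
0.088 0.08 [672. 169.]
0.088 0.1 [677. 119.]
```

step_arm(
  rows=[
    {"tx": 0,"ty": 0,"tz": -0.06,"ax": 0,"ay": 0,"az": 0},
    {"tx": 0,"ty": 0,"tz": -0.13,"ax": 0,"ay": 0,"az": 0.07},
    {"tx": 0,"ty": 0,"tz": -0.16,"ax": 0,"ay": 0,"az": 0.15},
    {"tx": 0,"ty": 0,"tz": -0.16,"ax": 0,"ay": 0,"az": 0.23},
    {"tx": 0,"ty": 0,"tz": -0.16,"ax": 0,"ay": 0,"az": 0.3},
  ],
)

```text
time_s: 5.02
position: [0.5451, 0.1283, 0.0757]
tool_rot: [[-0.65, 0.76, 0.003], [0.76, 0.65, 0.001], [-0.001, 0.003, -1.0]]
ft_force: [0.2, -0.5, -0.0]
width: 0.0006
gripper_force: 0.0
```

step_arm(
  rows=[
    {"tx": 0,"ty": 0,"tz": 0,"ax": 0,"ay": 0,"az": 0.07},
    {"tx": 0,"ty": 0,"tz": 0,"ax": 0,"ay": 0,"az": 0.15},
    {"tx": 0,"ty": 0,"tz": 0,"ax": 0,"ay": 0,"az": 0.23},
    {"tx": 0,"ty": 0,"tz": 0,"ax": 0,"ay": 0,"az": 0.3},
    {"tx": 0,"ty": 0,"tz": 0,"ax": 0,"ay": 0,"az": 0.37},
  ],
)

```text
time_s: 5.43
position: [0.5442, 0.1283, 0.0745]
tool_rot: [[-0.127, 0.992, 0.0], [0.992, 0.127, 0.0], [0.0, 0.0, -1.0]]
ft_force: [-0.2, 0.7, -0.1]
width: 0.0002
gripper_force: 0.0
```

```bash
cat >> h.py <<'E'
def target(th,phi,extra=0,r=.085,hy=.015):
    u=np.array([np.cos(th),np.sin(th)]);n=np.array([-u[1],u[0]]);yv=np.array([np.cos(phi),np.sin(phi)]);xv=np.array([-yv[1],yv[0]])
    return PIN+r*u-(.018+extra+.009*abs(n@xv)+hy*abs(n@yv))*n
def rel(q,s):
    R=np.array(s["tool_rot"]);return np.round(R[:2,:2].T@(q-s["position"][:2])/.4,3)
E
python3 - <<'E'
from h import *
s=manip.get_state();R=s["tool_rot"];f=np.arctan2(R[1][1],R[0][1]);print(s["position"],np.degrees(f))
q=target(np.radians(83),f,.03);print(q,rel(q,s),"z .002:",(s["position"][2]-.003)/.4)
E
```

```text
[0.54415791 0.12826778 0.07447089] 7.291144510148464
[0.65523365 0.11767447] [-0.062  0.272] z .002: 0.17867723101961808
```

step_arm(
  rows=[
    {"tx": -0.02,"ty": 0.1,"tz": 0,"ax": 0,"ay": 0,"az": 0},
    {"tx": -0.04,"ty": 0.2,"tz": 0,"ax": 0,"ay": 0,"az": 0},
    {"tx": -0.06,"ty": 0.27,"tz": 0,"ax": 0,"ay": 0,"az": 0},
    {"tx": -0.062,"ty": 0.285,"tz": 0.0,"ax": 0,"ay": 0,"az": 0},
    {"tx": -0.062,"ty": 0.285,"tz": 0.02,"ax": 0,"ay": 0,"az": 0},
  ],
)

```text
time_s: 5.85
position: [0.6636, 0.118, 0.0674]
tool_rot: [[-0.131, 0.991, 0.005], [0.991, 0.131, 0.0], [-0.0, 0.005, -1.0]]
ft_force: [-0.1, 0.1, 0.5]
width: 0.0005
gripper_force: 0.0
```

step_arm(
  rows=[
    {"tx": 0,"ty": 0,"tz": 0.05,"ax": 0,"ay": 0,"az": 0},
    {"tx": 0,"ty": 0,"tz": 0.09,"ax": 0,"ay": 0,"az": 0},
    {"tx": 0,"ty": 0,"tz": 0.12,"ax": 0,"ay": 0,"az": 0},
    {"tx": 0,"ty": 0,"tz": 0.135,"ax": 0,"ay": 0,"az": 0},
    {"tx": 0,"ty": 0,"tz": 0.145,"ax": 0,"ay": 0,"az": 0},
  ],
)

```text
time_s: 6.27
position: [0.6587, 0.1188, 0.0071]
tool_rot: [[-0.133, 0.991, -0.003], [0.991, 0.133, -0.0], [0.0, -0.003, -1.0]]
ft_force: [0.5, 0.8, 0.0]
width: 0.0002
gripper_force: 0.0
```

step_arm(
  rows=[
    {"tx": 0,"ty": 0,"tz": 0.003,"ax": 0,"ay": 0,"az": 0},
    {"tx": 0,"ty": 0,"tz": 0.008,"ax": 0,"ay": 0,"az": 0},
    {"tx": 0,"ty": 0,"tz": 0.01,"ax": 0,"ay": 0,"az": 0},
  ],
)

```text
time_s: 6.52
position: [0.6609, 0.1187, 0.0049]
tool_rot: [[-0.132, 0.991, 0.001], [0.991, 0.132, 0.0], [0.0, 0.001, -1.0]]
ft_force: [-0.8, -0.2, 0.0]
width: 0.0003
gripper_force: 0.0
```

Run:
```python
from h import *
a=manip.capture("scene");b=manip.capture("wrist")
s=manip.get_state();R=s["tool_rot"];f=np.degrees(np.arctan2(R[1][1],R[0][1]));print(s["position"],f,s["ft_force"])
b=cv2.resize(b,(373,280));a=cv2.resize(a[160:250,220:350],(404,280),interpolation=cv2.INTER_CUBIC)
cv2.imwrite("pics/s4.png",np.hstack([b,a]))
for j in range(1,19):
    th=80+8*j;print(th,round(f+5*j),rel(target(np.radians(th),np.radians(f+5*j)),s),"az",round(-5*j/90,3))
```

```text
[0.66078903 0.11864571 0.00482301] 7.59403518141409 [-0.38899693  0.98063569  0.50442625]
88 13 [ 0.03  -0.103] az -0.056
96 18 [ 0.045 -0.132] az -0.111
104 23 [ 0.055 -0.163] az -0.167
112 28 [ 0.061 -0.195] az -0.222
120 33 [ 0.063 -0.228] az -0.278
128 38 [ 0.06  -0.261] az -0.333
136 43 [ 0.053 -0.291] az -0.389
144 48 [ 0.043 -0.32 ] az -0.444
152 53 [ 0.028 -0.347] az -0.5
160 58 [ 0.01  -0.373] az -0.556
168 63 [-0.012 -0.395] az -0.611
176 68 [-0.037 -0.415] az -0.667
184 73 [-0.064 -0.431] az -0.722
192 78 [-0.094 -0.443] az -0.778
200 83 [-0.124 -0.451] az -0.833
208 88 [-0.156 -0.454] az -0.889
216 93 [-0.188 -0.453] az -0.944
224 98 [-0.22  -0.448] az -1.0
```

View pics/s4.png

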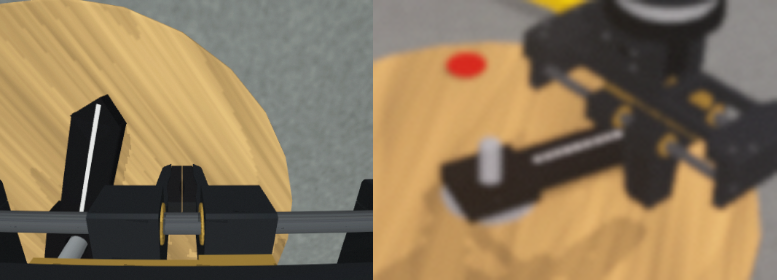

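Wrist view shows the finger (183,185) beside the bar (95,150), and in the scene view it stands in front of the bar with its tip near the board. Now I push.

step_arm(
  rows=[
    {"tx": 0.01,"ty": -0.035,"tz": 0.004,"ax": 0,"ay": 0,"az": -0.02},
    {"tx": 0.02,"ty": -0.07,"tz": 0.004,"ax": 0,"ay": 0,"az": -0.04},
    {"tx": 0.03,"ty": -0.1,"tz": 0.004,"ax": 0,"ay": 0,"az": -0.056},
    {"tx": 0.045,"ty": -0.132,"tz": 0.004,"ax": 0,"ay": 0,"az": -0.11},
    {"tx": 0.055,"ty": -0.163,"tz": 0.004,"ax": 0,"ay": 0,"az": -0.167},
  ],
)

```text
time_s: 7.03
position: [0.5938, 0.1324, 0.0036]
tool_rot: [[-0.389, 0.921, 0.003], [0.921, 0.389, 0.001], [-0.0, 0.003, -1.0]]
ft_force: [1.6, -0.3, 0.1]
width: 0.0003
gripper_force: 0.6
```

```bash
cat > nx.py <<'E'
from h import *
import sys
t0=float(sys.argv[1]);st=float(sys.argv[2])
s=manip.get_state();R=s["tool_rot"];f=np.degrees(np.arctan2(R[1][1],R[0][1]));print(s["position"],f,s["ft_force"])
for j in range(1,6):
    g=min(f+5/8*st*j,108);print(t0+st*j,rel(target(np.radians(t0+st*j),np.radians(g)),s),round(-(g-f)/90,3))
b=manip.capture("wrist");m=(b.max(2)<45)[:200];print("dark px",m.sum())
cv2.imwrite("pics/last.png",b)
E
python3 nx.py 104 8
```

```text
[0.59384782 0.13243677 0.00363074] 22.865759223172372 [ 1.56938214 -0.28365052  0.11422473]
112.0 [ 0.014 -0.031] -0.056
120.0 [ 0.024 -0.063] -0.111
128.0 [ 0.029 -0.095] -0.167
136.0 [ 0.031 -0.126] -0.222
144.0 [ 0.028 -0.157] -0.278
dark px 2253
```

View pics/last.png

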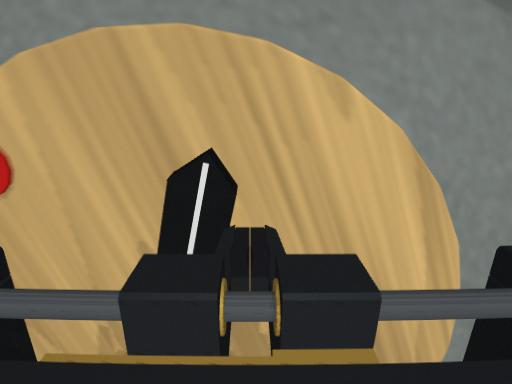

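The finger now touches the bar's side near (225,235) with a 1.6 N reaction. I'll carry on.

step_arm(
  rows=[
    {"tx": 0.014,"ty": -0.031,"tz": 0,"ax": 0,"ay": 0,"az": -0.056},
    {"tx": 0.024,"ty": -0.063,"tz": 0,"ax": 0,"ay": 0,"az": -0.11},
    {"tx": 0.029,"ty": -0.095,"tz": 0,"ax": 0,"ay": 0,"az": -0.167},
    {"tx": 0.031,"ty": -0.126,"tz": 0,"ax": 0,"ay": 0,"az": -0.222},
    {"tx": 0.028,"ty": -0.157,"tz": 0,"ax": 0,"ay": 0,"az": -0.278},
  ],
)

```text
time_s: 7.5
position: [0.5331, 0.1188, 0.0037]
tool_rot: [[-0.741, 0.672, 0.005], [0.672, 0.741, 0.002], [-0.003, 0.005, -1.0]]
ft_force: [3.0, 0.5, 1.5]
width: 0.0006
gripper_force: 1.2
```

```bash
python3 nx.py 144 8
```

```text
[0.53307615 0.11877683 0.00369395] 47.79948274133394 [3.01255654 0.4896416  1.54080381]
152.0 [ 0.009 -0.033] -0.056
160.0 [ 0.011 -0.064] -0.111
168.0 [ 0.009 -0.095] -0.167
176.0 [ 0.003 -0.126] -0.222
184.0 [-0.008 -0.156] -0.278
dark px 1571
```

step_arm(
  rows=[
    {"tx": 0.009,"ty": -0.033,"tz": 0,"ax": 0,"ay": 0,"az": -0.056},
    {"tx": 0.011,"ty": -0.064,"tz": 0,"ax": 0,"ay": 0,"az": -0.11},
    {"tx": 0.009,"ty": -0.095,"tz": 0,"ax": 0,"ay": 0,"az": -0.167},
    {"tx": 0.003,"ty": -0.126,"tz": 0,"ax": 0,"ay": 0,"az": -0.222},
    {"tx": -0.008,"ty": -0.156,"tz": 0,"ax": 0,"ay": 0,"az": -0.278},
  ],
)

```text
time_s: 7.97
position: [0.4941, 0.0711, 0.0035]
tool_rot: [[-0.955, 0.296, 0.006], [0.296, 0.955, 0.003], [-0.005, 0.004, -1.0]]
ft_force: [1.8, 1.9, 2.2]
width: 0.0007
gripper_force: 1.7
```

```bash
python3 nx.py 184 6; cp pics/last.png pics/last3.png
```

```text
[0.49413224 0.07112063 0.00351462] 72.7761698961954 [1.78312582 1.92602141 2.20646119]
190.0 [ 0.001 -0.026] -0.042
196.0 [-0.002 -0.05 ] -0.083
202.0 [-0.008 -0.073] -0.125
208.0 [-0.016 -0.096] -0.167
214.0 [-0.026 -0.118] -0.208
dark px 708
```

View pics/last3.png

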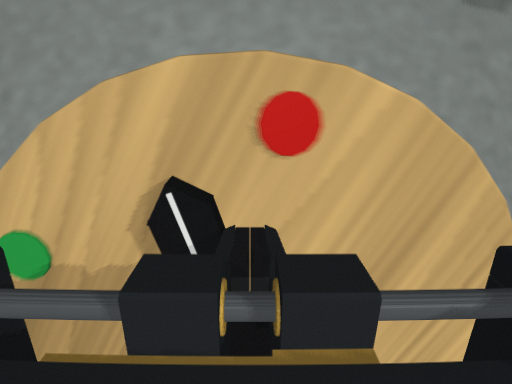

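The bar (tip at (172,178)) has passed red (290,124) and is heading for green (24,255). I'll read its angle from the white line.

```bash
cat > ang.py <<'E'
from h import *
b=manip.capture("wrist");h=cv2.cvtColor(b,cv2.COLOR_BGR2HSV)
m=((h[...,2]>180)&(h[...,1]<50)).astype(np.uint8);m[250:]=0
n,l,st,ce=cv2.connectedComponentsWithStats(m);i=1+st[1:,4].argmax();ys,xs=np.nonzero(l==i);print(st[i])
q=at_zs("wrist",np.c_[xs,ys],.036);v=cv2.fitLine(q.astype(np.float32),2,0,.01,.01).ravel()
d=v[:2]*np.sign(v[:2]@(q.mean(0)-PIN));c=q.mean(0)-PIN
print("line",np.degrees(np.arctan2(d[1],d[0]))%360,"from pin",np.degrees(np.arctan2(c[1],c[0]))%360)
E
python3 ang.py
```

```text
[162 199  30  51 297]
line 183.28451109300568 from pin 183.2844279852394
```

step_arm(
  rows=[
    {"tx": 0.001,"ty": -0.026,"tz": 0,"ax": 0,"ay": 0,"az": -0.04},
    {"tx": -0.002,"ty": -0.05,"tz": 0,"ax": 0,"ay": 0,"az": -0.083},
    {"tx": -0.008,"ty": -0.073,"tz": 0,"ax": 0,"ay": 0,"az": -0.125},
    {"tx": -0.016,"ty": -0.096,"tz": 0,"ax": 0,"ay": 0,"az": -0.167},
    {"tx": -0.026,"ty": -0.118,"tz": 0,"ax": 0,"ay": 0,"az": -0.208},
  ],
)

```text
time_s: 8.48
position: [0.4886, 0.0231, 0.0029]
tool_rot: [[-1.0, -0.024, 0.003], [-0.024, 1.0, 0.002], [-0.003, 0.002, -1.0]]
ft_force: [0.9, 3.0, 1.9]
width: 0.0002
gripper_force: 1.3
```

```bash
python3 nx.py 214 2; python3 ang.py
```

```text
[0.48860414 0.02313851 0.00294103] 91.37551938542121 [0.94506411 3.00531477 1.8745553 ]
216.0 [-0.006 -0.008] -0.014
218.0 [-0.008 -0.016] -0.028
220.0 [-0.01  -0.024] -0.042
222.0 [-0.012 -0.032] -0.056
224.0 [-0.015 -0.039] -0.069
dark px 15
[157 219  27  31 162]
line 213.18348328547668 from pin 212.88349407126427
```

Bar at 213°, goal 223.4°. One more gentle push, then back off and lift.

step_arm(
  rows=[
    {"tx": -0.006,"ty": -0.008,"tz": 0,"ax": 0,"ay": 0,"az": -0.014},
    {"tx": -0.008,"ty": -0.016,"tz": 0,"ax": 0,"ay": 0,"az": -0.028},
    {"tx": -0.01,"ty": -0.024,"tz": 0,"ax": 0,"ay": 0,"az": -0.042},
    {"tx": -0.012,"ty": -0.032,"tz": 0,"ax": 0,"ay": 0,"az": -0.056},
    {"tx": -0.015,"ty": -0.039,"tz": 0,"ax": 0,"ay": 0,"az": -0.069},
  ],
)

```text
time_s: 9.0
position: [0.4934, 0.0063, 0.0027]
tool_rot: [[-0.991, -0.134, 0.0], [-0.134, 0.991, 0.0], [-0.0, 0.0, -1.0]]
ft_force: [-0.4, 1.0, 0.4]
width: 0.0005
gripper_force: 0.7
```

step_arm(
  rows=[
    {"tx": 0.02,"ty": 0.02,"tz": 0,"ax": 0,"ay": 0,"az": 0},
    {"tx": 0.04,"ty": 0.06,"tz": 0,"ax": 0,"ay": 0,"az": 0},
    {"tx": 0.05,"ty": 0.08,"tz": -0.05,"ax": 0,"ay": 0,"az": 0},
    {"tx": 0.05,"ty": 0.08,"tz": -0.14,"ax": 0,"ay": 0,"az": 0},
    {"tx": 0.05,"ty": 0.08,"tz": -0.23,"ax": 0,"ay": 0,"az": 0},
  ],
)

```text
time_s: 9.42
position: [0.4676, 0.0351, 0.0951]
tool_rot: [[-0.991, -0.135, -0.004], [-0.135, 0.991, -0.002], [0.004, -0.001, -1.0]]
ft_force: [1.4, -0.2, -0.4]
width: 0.0007
gripper_force: 0.0
```

step_arm(
  rows=[
    {"tx": 0,"ty": 0.1,"tz": -0.05,"ax": 0,"ay": 0,"az": 0},
    {"tx": 0,"ty": 0.2,"tz": -0.1,"ax": 0,"ay": 0,"az": 0},
    {"tx": 0,"ty": 0.25,"tz": -0.15,"ax": 0,"ay": 0,"az": 0},
    {"tx": 0,"ty": 0.25,"tz": -0.18,"ax": 0,"ay": 0,"az": 0},
    {"tx": 0,"ty": 0.25,"tz": -0.18,"ax": 0,"ay": 0,"az": 0},
  ],
)

```text
time_s: 9.83
position: [0.4574, 0.1362, 0.1691]
tool_rot: [[-0.991, -0.135, 0.005], [-0.135, 0.991, 0.002], [-0.005, 0.001, -1.0]]
ft_force: [0.5, 0.2, -0.9]
width: 0.0005
gripper_force: 0.0
```

Run:
```python
from h import *
a=manip.capture("scene");b=manip.capture("wrist");c=manip.capture("top")
print(barang(c,PIN));s=manip.get_state();print(s["position"],s["ft_force"])
for r in manip.place_of("top","fresh_center")[:1]: print(at_z("top",r["at"],.0225))
cv2.imwrite("pics/end.png",np.hstack([cv2.resize(a,(400,300)),cv2.resize(c,(400,300))]))
```

```text
(np.float64(-165.9112512583788), np.int64(706))
[0.45563538 0.13229348 0.16590847] [ 0.66929149 -0.50172064  0.14116663]
[0.59952221 0.41842824 0.0225    ]
```

View pics/end.png

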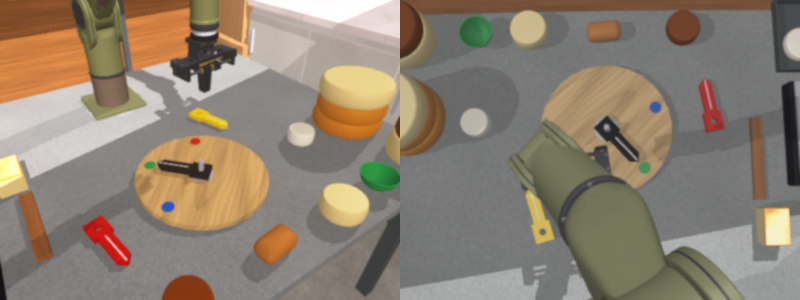

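The bar lies on its pin (610,126 in the right half), tip (637,159) aimed at green (644,168), with the cheese untouched and the arm clear. A quick numeric check, then I hand in.

Run:
```python
from h import *
c=manip.capture("top");m=(c.max(2)<75);yy,xx=np.nonzero(m);q=at_zs("top",np.c_[xx,yy],.036);d=q-PIN
r=np.hypot(*d.T);a=np.degrees(np.arctan2(d[:,1],d[:,0]))%360;k=(r>.04)&(r<.13)&(abs(a-223.4)<28)
v=d[k].mean(0);A=np.degrees(np.arctan2(v[1],v[0]))%360;print(A,k.sum())
if abs(A-223.4)<5: print(manip.job_done())
```

```text
222.71928979353012 382
the job is handed in; nothing more can be done
None
```

The bar now aims at the green mark, measured at 222.7° against 223.4° for the mark (limit ±10°); it lies flat on its pin, the fresh cheese was not disturbed, the arm is clear, and the job is handed in.

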